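# Open the instrument case's dial lock and present its shackle at the reader

## Robot

A 6-joint arm with a two-finger parallel gripper is mounted at the origin on the work surface. World frame = base frame: x ahead of the robot, y to its left, z up, the work surface at z = 0. Lengths are in mm, angles in rad, forces in N, time in s.
With the tool pointing down it reaches from about 275 to 975 mm from the base axis. Payload 8.4 kg.
Tool frame: the origin (TCP) lies at the very end of the fingers, on their centre line; the grasp point (between the pads) lies r.grip_depth behind it (r.grip_depth is the distance from the TCP to the grasp point, in mm); z points along the fingers, y is the line along which they close (so a half turn about z gives the same grasp; the last joint's range is limited). The gripper opens to 92 mm and grips with 3 to 60 N. Pads are 20 mm wide; open, the fingers measure 128 mm over their backs; the gripper's body (75 mm by 189 mm) begins 69 mm behind the grasp point.
Start: joints at [1.203, 0.353, 1.633, -0, 1.155, -0.002], TCP at [223.559, 583.652, 214.583] pointing down, gripper open.
Joint ranges: [-2.63, 2.63], [-0.92, 2.1], [0.06, 2.66], [-1.3, 4.44], [0, 2.69], [-3.02, 3.02]. Speed limits (rad/s): [2.22, 2.22, 2.79, 3.14, 3.14, 3.14].

## Interface

Orientations are given as a unit quaternion [w, x, y, z].
In Python, from workcell import r gives the robot as it stands.
- The arm moves only by the tool move_arm, never from a script. Its argument "plan" is a list of rows, each an object with "delta_pos": the shift along the tool's x, y, z in m, a list of three; "roll": the turn about the tool's z in degrees; "claw": the finger opening in m, from 0 to 0.0919. A call has 1 to 12 rows; each row is the pose to reach, as a shift and turn from the pose commanded when the call began, along the tool's axes at that moment; what a row does not reach only later rows make up. A row lasts 1/8 s, in which the tool goes at most 62.5 mm and 10.7 degrees, less where a joint would pass 70% of its speed; a pose out of reach is approached as far as the arm can. A call with a gripper value outside its range is refused whole. The fingers move at their own pace and stop on an object; "grip_force" is the grip in N (left out, the last holds). Time passes only in rows, so rows that repeat a pose let the fingers close. It gives the time, the measured TCP pose, the force, the opening and the grip force at its end, in the units of the state.
- r.get_state(): the state, without advancing time (a new reading comes with each control period).
- r.camera(name): name is "scene" or "side" or "wrist"; returns the picture (420x560x3 uint8, red, green, blue); there is no depth.
- r.camera_info(name): a dict with "fov_y" (degrees; the focal length in pixels is half the picture's height over the tangent of half this angle, whatever the lens; pixels are square), "cx", "cy" (the principal point, pixels), "R" (3x3) and "t" (3): a world point X has camera coordinates R X + t. Camera axes: x right, y down, z forward; pixel columns grow to the right and rows downward; lengths in mm; the calibration is good to about 2 mm. The wrist camera is an equidistant fisheye: a pixel r from the principal point sees the ray r / f radians off the axis. A picture is of the moment at which its call begins: read the wrist's pose just before it. camera_info takes no time and is no camera call; for the wrist camera it gives the pose at the moment of the call.
- r.finish_job(): hands the job in; it is judged then, once.
The state is a dict: "clock": time; "joint_positions": joint angles; "joint_velocities": joint speeds; "joint_torque": joint torques, N m; "tcp_pos": TCP position; "eef_rot": TCP orientation; "contact_force": force on the tool from outside, world axes, zero at the start; "moment": the same for the moment, N m; "opening": opening from 0.0 (shut) to 1.0 (fully open); "grip_force": force on a finger pad.
Only numpy, scipy, OpenCV 4.12 (cv2) and the standard library are available. Lean on these libraries where they do the work, as an engineer would, in place of code of your own. Each camera call takes 0.05 s, during which the arm holds its last target. There are 200 camera calls.

## Task

The instrument case is held shut by a dial lock. Turn the dial click by click until it sits in the notch where its pointer faces the long raised rib, then pull the U-shackle straight up out of the lock and leave the dial in that notch. Carry the shackle to the reader pad and finish while holding it there, legs down, about 3 cm above the middle of the pad without ever touching it; leave the other things where they are.

Things in the scene. Friction and masses are not known exactly. Their poses are not given: they have to be found in the camera images.
- dial_grip (a point): On the dial's vertical axis at gripping height, 88 mm above the bench (33 above the housing's flat top). Black disc 60 mm across, its top 8 mm above the housing, with an upright bar grip 14 mm thick, 46 long, from 8 to 44 mm above the housing. Turns with the dial: its y axis runs along the bar to the pointer (white line on the bar, nib at the disc's edge); z up.
- dial (a joint): Dial angle, rad, anticlockwise from above positive, -1.2 to 2.6. 0 = open notch: pointer at the long white rib between dial and shackle. A click notch every 0.524 rad; starts two to four notches anticlockwise of 0, so turn clockwise. About 0.1 N m takes it over a click; let go, it settles in the nearest notch. The shackle is free only within about 0.15 rad of 0.
- lock: Fixed grey lock housing, 130 (x) x 200 (y) x 55 mm, one piece with a shut black case (200 x 250 x 95 mm) and its steel hasp strap. Origin on the bench; on its y axis (x = 0), in mm: dial axis -45, rib -3, shackle legs 17 and 67, case from 122 on. z up. The strap lies on the housing, its top 59 mm above the bench.
- shackle_crown (a point): Middle of the crown of the loose steel U-shackle (0.15-0.27 kg): a level bar 12 x 12 mm, 62 long along the point's y axis (lock +y at the start), z up. At the start 101 mm above the bench, 36 mm free under the bar. Two legs 10 mm thick, 50 mm apart, go straight down, ending 92 mm below the crown's top; 44 mm of lift clears the strap. Pinch it from above across its 12 mm.
- shackle_feet (a point): Point midway between the lower ends of the shackle's two legs, 86 mm below the crown's middle.
- reader_face (a point): Middle of the upper face of the fixed reader pad: a flat grey square box 100 x 100 x 16 mm with a black round field 72 mm across, its face 18 mm above the bench. z up.
- screwdriver: Bystander: a screwdriver 180 mm long lying on top of the case; leave it.
- spray_can: Bystander: a can 52 mm across, 100 mm high, standing beyond the lock; leave it.
- tape_roll: Bystander: a flat black roll 90 mm across, 22 mm high; leave it.
Things that resemble listed ones, but are neither listed nor needed, are in the scene too. Of the things that look like the part that bears shackle_crown, the smallest one is meant.

How it is judged (in metres and radians):
On the way, in this order (a step that is already met when the one before it is completed fails the run):
1. the dial sits in the open notch (value of joint dial between -0.17 and 0.17 rad), for 0.2 s.
2. the shackle is pulled out of the lock (z of shackle_feet in the frame of lock above 0.062 m), for 0.1 s.
At the end, for the whole second after the job is handed in: The gripper holds the shackle still and upright (within 0.3 rad), its feet 8 to 60 mm above the reader's face and within 30 mm of its middle horizontally, touching nothing but the fingers; the dial is within 0.17 rad of the open notch (all of step 1 and horizontal distance between shackle_feet and reader_face below 0.03 m and z of shackle_feet in the frame of reader_face between 0.008 and 0.06 m and angle between shackle_crown's own z axis and vertical below 0.3 rad and contact force between the fingers and shackle above 1 N and contact force between shackle and reader below 0.2 N and linear speed of shackle below 0.03 m/s); the arm keeps its last pose, push and grip.
It fails at once if the shackle touches the reader (contact force between shackle and reader above 1 N).
It fails at once if a bystander is moved by more than 3 cm (distance of any of screwdriver, spray_can, tape_roll from where it was at the start of the episode above 0.03 m).
It also fails if it takes over 69 s, if anything falls off the work surface, if the arm or the gripper's body presses on something with over 40 N, if the wrist force passes 120 N, or if a joint passes its speed limit or range.

## Working session

There is one attempt and no reset: what is moved stays moved. The work goes in short steps, Python scripts to look and compute and a tool call to move; the robot and the scene stay as the last step left them, time stands still between calls to the robot, and variables do not carry over. Pictures are saved under pics/ and viewed, at most 10 in all, crops included, and the job is handed in when it is done.

Besides the shell and the picture viewer there is one more tool, called after "Request:" as a command line: name --argument value ..., lists and objects as JSON in quotes. move_arm: Moves the arm, as the interface text tells. Its arguments: {"type":"object","properties":{"plan":{"type":"array"},"grip_force":{"type":"number"}},"required":["plan"]}

```bash
mkdir -p pics; ls
python3 - <<'E'
from workcell import r
import cv2,numpy as np
print(r.get_state(), r.grip_depth)
for n in ("scene","side","wrist"):
    i=r.camera_info(n); print(n,i)
    cv2.imwrite(f"pics/{n}0.png",cv2.cvtColor(r.camera(n),cv2.COLOR_RGB2BGR))
E
```

```text
pics
{'clock': 0.0, 'joint_positions': array([ 1.20255891e+00,  3.53644409e-01,  1.63413217e+00,  3.14022809e-06,
        1.15518257e+00, -2.42189562e-03]), 'joint_velocities': array([ 0.0015093 , -0.00035052, -0.00109092, -0.00093952,  0.00024081,
       -0.00116246]), 'joint_torque': array([-3.63946318e-03, -5.93844473e+01, -3.34218013e+01,  6.96550962e-02,
        2.32316181e-02, -1.12079531e-04]), 'tcp_pos': array([223.4042015 , 583.18202971, 213.8668657 ]), 'eef_rot': array([-1.27313484e-04,  1.81890176e-01,  9.83318614e-01, -6.71280865e-04]), 'contact_force': array([-0.51945516, -0.43237449,  0.06783041]), 'moment': array([0.02234748, 0.01225968, 0.01409117]), 'grip_force': 0.0, 'opening': 1.0050804286537829} 18.700000000000003
scene {'fov_y': 55.36023667975262, 'cx': 277.07121734293054, 'cy': 204.95113275581218, 'R': array([[-0.88779073,  0.46020458,  0.00627465],
       [ 0.27739296,  0.54590421, -0.79059581],
       [-0.36726118, -0.70014309, -0.6123062 ]]), 't': array([ 530.57869909,  -58.23113573, 1192.98498561])}
side {'fov_y': 54.54296124978562, 'cx': 278.15490385888444, 'cy': 217.83650564672843, 'R': array([[ 0.81847023, -0.57420337,  0.01992412],
       [-0.33747545, -0.50852479, -0.7921571 ],
       [ 0.46499118,  0.6416331 , -0.60999194]]), 't': array([-503.13886869,  238.28713675,  872.47038946])}
wrist {'fov_y': 65.70646984690485, 'cx': 280.1497853927834, 'cy': 207.90550098932752, 'R': array([[ 3.57509470e-01,  9.33909399e-01, -4.62884950e-04],
       [ 8.94144281e-01, -3.42143827e-01,  2.88866070e-01],
       [ 2.69616365e-01, -1.03686242e-01, -9.57369406e-01]]), 't': array([-626.03846663,  -33.21007238,  391.48445506])}
```

View pics/scene0.png

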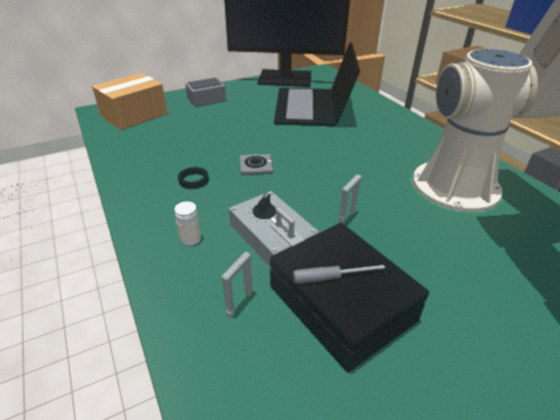

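View pics/side0.png

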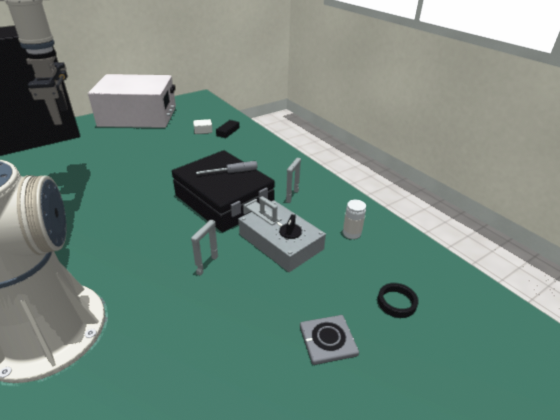

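View pics/wrist0.png

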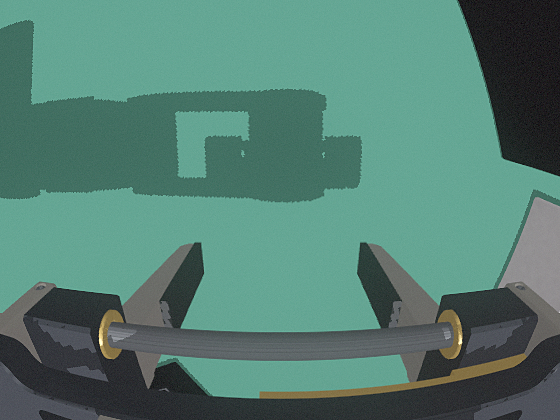

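The scene view shows the lock with its dial at (265,208), the shackle crown at (285,221), the reader at (256,162), and two larger decoy shackles at (238,283) and (350,198). The side view shows the dial at (290,231), the crown at (268,209) and the reader at (328,338). The wrist view shows only bench and shadow, with the case at the right edge.

```bash
cat > h.py <<'E'
import numpy as np,cv2
from workcell import r
def ray(n,u,v,i=None):
    i=i or r.camera_info(n); f=210/np.tan(np.radians(i["fov_y"]/2)); R=np.array(i["R"]);t=np.array(i["t"])
    x=np.array([u-i["cx"],v-i["cy"]])
    if n=="wrist":
        a=np.linalg.norm(x)/f; d=np.r_[x/np.linalg.norm(x)*np.sin(a),np.cos(a)]
    else: d=np.r_[x/f,1]
    return -R.T@t, R.T@d/np.linalg.norm(d)
def plane(n,u,v,z,i=None):
    o,d=ray(n,u,v,i); return o+d*(z-o[2])/d[2]
def tri(a,b):
    (o1,d1),(o2,d2)=a,b
    s=np.linalg.lstsq(np.c_[d1,-d2],o2-o1,rcond=None)[0]
    p,q=o1+s[0]*d1,o2+s[1]*d2; return (p+q)/2,np.linalg.norm(p-q)
def proj(n,X,i=None):
    i=i or r.camera_info(n); f=210/np.tan(np.radians(i["fov_y"]/2)); c=np.array(i["R"])@X+i["t"]
    if n=="wrist":
        a=np.arctan2(np.linalg.norm(c[:2]),c[2]); return np.array([i["cx"],i["cy"]])+f*a*c[:2]/np.linalg.norm(c[:2])
    return f*c[:2]/c[2]+[i["cx"],i["cy"]]
E
python3 - <<'E'
from h import *
np.set_printoptions(precision=1,suppress=True)
for n,p in dict(reader=((256,162),18),dial=((265,211),63),crown=((285,221),101)).items(): print(n,plane("scene",*p[0],p[1]))
for n,p in dict(reader=((328,338),18),dial=((290,231),63),crown=((268,209),101)).items(): print(n,plane("side",*p[0],p[1]))
a=cv2.imread("pics/scene0.png")[150:260,220:330];b=cv2.imread("pics/side0.png")[180:270,225:335]
b=cv2.copyMakeBorder(b,0,20,0,0,cv2.BORDER_CONSTANT)
cv2.imwrite("pics/z.png",cv2.resize(np.hstack([a,b]),(792,396),interpolation=cv2.INTER_CUBIC))
E
```

```text
reader [ 485.2 -360.7   18. ]
dial [592.4 -75.7  63. ]
crown [588.6  20.  101. ]
reader [ 481.1 -370.4   18. ]
dial [589.2 -87.4  63. ]
crown [566.4 -19.3 101. ]
```

View pics/z.png

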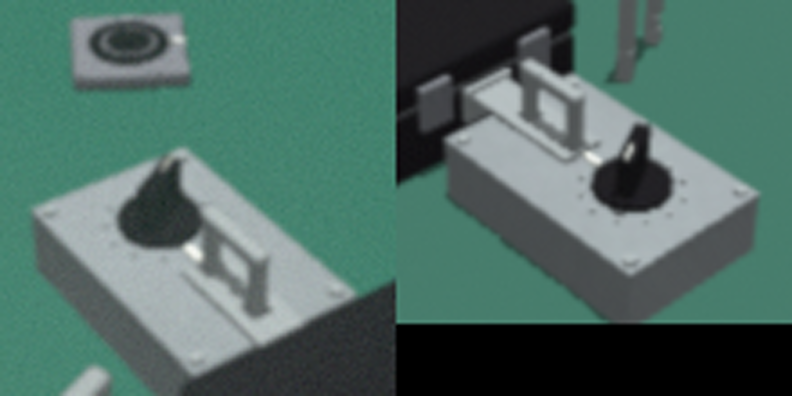

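The zoom shows the disc centre at scene (264,210) and side (290,231). The rib lies between the dial and the shackle, and the housing corners are clear.

Run:
```python
from h import *
np.set_printoptions(precision=1,suppress=True)
s=[plane("side",*p,55) for p in ((290,255.6),(325.6,233.6),(239.2,218.3))]
c=[plane("scene",*p,55) for p in ((229.2,208.9),(270.8,191.7))]
print(s,c)
for a,b in((s[0],s[1]),(s[0],s[2]),(c[0],c[1])): print(np.linalg.norm(a-b),np.degrees(np.arctan2(*(b-a)[1::-1])))
print(tri(ray("side",290.3,231.4),ray("scene",264.4,210.5)),tri(ray("side",328,338),ray("scene",255.6,161.7)))
i=r.camera_info("wrist"); st=r.get_state()
o=-np.array(i["R"]).T@i["t"]; w,x,y,z=st["eef_rot"]
from scipy.spatial.transform import Rotation as Ro
T=Ro.from_quat([x,y,z,w]).as_matrix(); print("cam in tool",T.T@(o-st["tcp_pos"]),"axes\n",T, "camaxis",T.T@np.array(i["R"])[2])
```

```text
[array([ 539.4, -155.5,   55. ]), array([ 666.1, -139.7,   55. ]), array([512.7,  40.2,  55. ])] [array([ 664.8, -133.3,   55. ]), array([ 538.1, -151.9,   55. ])]
127.62392100168522 7.1287741731101315
197.55324513514591 97.776935158763
128.00662766329953 -171.63231387690138
(array([591.3, -84.3,  58.3]), np.float64(2.350722483771201)) (array([ 483.2, -368.5,   14.3]), np.float64(0.08309264282476428))
cam in tool [  81.4    1.4 -170.1] axes
 [[-0.9  0.4 -0. ]
 [ 0.4  0.9 -0. ]
 [ 0.  -0.  -1. ]] camaxis [-0.3  0.   1. ]
```

Request:
move_arm --plan '[{"delta_pos": [-0.292,-0.247,0],"roll": 0,"claw": 0.045},{"delta_pos": [-0.292,-0.247,0],"roll": 0,"claw": 0.045},{"delta_pos": [-0.292,-0.247,0],"roll": 0,"claw": 0.045},{"delta_pos": [-0.292,-0.247,0],"roll": 0,"claw": 0.045},{"delta_pos": [-0.585,-0.495,0],"roll": 0,"claw": 0.045},{"delta_pos": [-0.585,-0.495,0],"roll": 0,"claw": 0.045},{"delta_pos": [-0.585,-0.495,0],"roll": 0,"claw": 0.045},{"delta_pos": [-0.585,-0.495,0],"roll": 0,"claw": 0.045},{"delta_pos": [-0.585,-0.495,0],"roll": 0,"claw": 0.045},{"delta_pos": [-0.585,-0.495,0],"roll": 0,"claw": 0.045},{"delta_pos": [-0.585,-0.495,0],"roll": 0,"claw": 0.045},{"delta_pos": [-0.585,-0.495,0],"roll": 0,"claw": 0.045}]'

```text
clock: 1.65
tcp_pos: [585.6, -75.6, 214.5]
eef_rot: [0.0, 0.182, 0.983, 0.0]
contact_force: [0.9, 0.7, -1.0]
opening: 0.489
grip_force: 0.0
```

Run:
```python
from h import *
np.set_printoptions(precision=3,suppress=True)
i=r.camera_info("wrist"); im=r.camera("wrist"); st=r.get_state(); print(st["tcp_pos"],st["eef_rot"],st["joint_positions"])
np.save("wi.npy",i,allow_pickle=True)
cv2.imwrite("pics/w1.png",cv2.resize(cv2.cvtColor(im,cv2.COLOR_RGB2BGR),(800,600)))
```

```text
[588.957 -81.573 214.653] [ 0.002  0.183  0.983 -0.001] [-0.138  0.304  1.703 -0.003  1.131 -1.34 ]
```

View pics/w1.png

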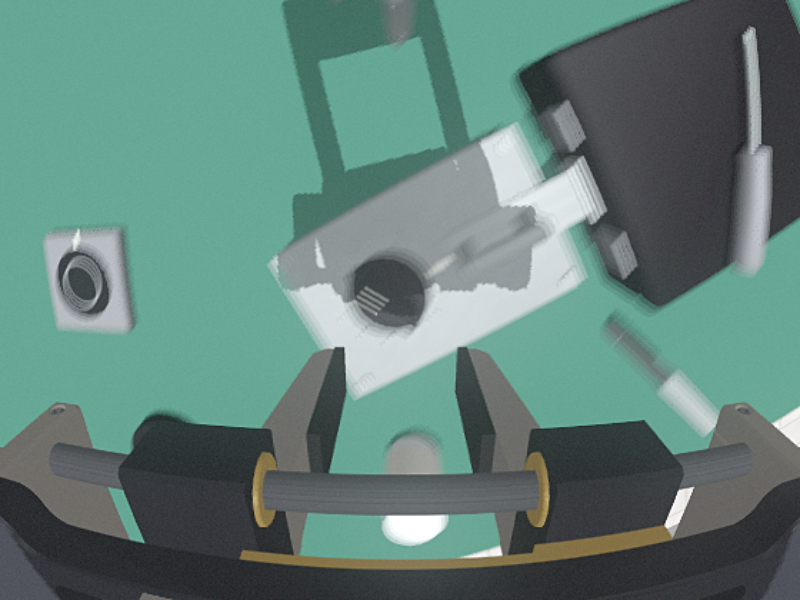

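The picture is motion-blurred because the arm was still settling, so I'll retake it.

Run:
```python
from h import *
np.set_printoptions(precision=3,suppress=True)
for k in range(6): r.camera("wrist")
i=r.camera_info("wrist"); im=r.camera("wrist"); st=r.get_state(); print(st["clock"],st["tcp_pos"],st["joint_positions"])
np.save("wi.npy",i,allow_pickle=True)
b=cv2.cvtColor(im,cv2.COLOR_RGB2BGR);cv2.imwrite("pics/w2raw.png",b)
cv2.imwrite("pics/w2.png",cv2.resize(b[70:280,170:450],(800,600),interpolation=cv2.INTER_CUBIC))
```

```text
2.05 [584.341 -72.272 214.597] [-0.126  0.297  1.713  0.     1.132 -1.332]
```

View pics/w2.png

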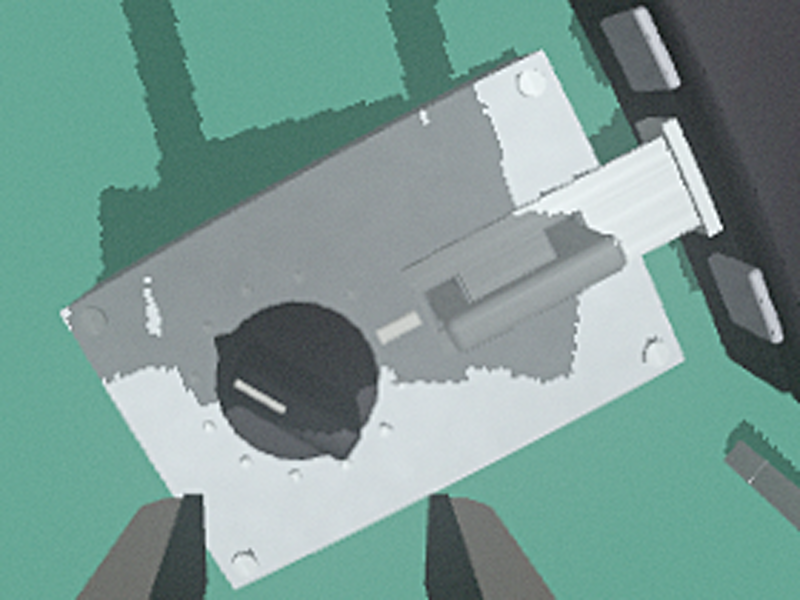

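The clear view shows the disc centred at crop (298,381), the white line running from (285,412) to (235,380) with the nib at (220,338), the rib from (378,338) to (420,318), and the crown bar from (455,335) to (620,250).

Run:
```python
from h import *
np.set_printoptions(precision=1,suppress=True)
i=np.load("wi.npy",allow_pickle=True).item()
P=lambda u,v,z: plane("wrist",170+u*.35,70+v*.35,z,i)
h=lambda a,b: np.degrees(np.arctan2(*(b-a)[1::-1]))
D=P(298,381,63);w0,w1=P(285,412,99),P(235,380,99);nib=P(221,338,61)
print("disc",D,"line",w0,w1,h(w0,w1),"nib",nib,h(D,nib))
r0,r1=P(378,338,57),P(420,318,57);print("rib",r0,r1,h(r0,r1),h(D,(r0+r1)/2),np.linalg.norm(D-(r0+r1)/2))
c0,c1=P(455,335,107),P(620,250,107);print("crown",c0,c1,h(c0,c1),np.linalg.norm(c0-c1),(c0+c1)/2)
e=[P(66,312,55),P(543,52,55),P(683,360,55),P(237,588,55)];print(e,[(h(e[a],e[b]),np.linalg.norm(e[a]-e[b])) for a,b in((0,1),(3,2),(0,3),(1,2))],sum(e)/4)
T=proj("wrist",np.array([584.3,-72.3,214.6]),i);print("tcp px",T)
```

```text
disc [592.6 -80.2  63. ] line [591.4 -83.6  99. ] [575.7 -94.7  99. ] -144.9150935592526 nib [ 568.2 -100.5   61. ] -140.2058549085109
rib [589.3 -48.   57. ] [587.7 -31.2  57. ] 95.45767689907366 95.65591928028002 41.286468621947535
crown [584.6 -24.4 107. ] [577.1  33.9 107. ] 97.34520214872028 58.723412315140855 [580.8   4.7 107. ]
[array([ 539. , -151.9,   55. ]), array([512.1,  43.6,  55. ]), array([639.5,  60.9,  55. ]), array([ 666.5, -135.5,   55. ])] [(np.float64(97.84723094104645), np.float64(197.43374943966174)), (np.float64(97.82942684051365), np.float64(198.20060326266992)), (np.float64(7.348972405827688), np.float64(128.58909103809486)), (np.float64(7.690732925076545), np.float64(128.64629758328198))] [589.3 -45.7  55. ]
tcp px [277.7 257.9]
```

Request:
move_arm --plan '[{"delta_pos": [-0.011,-0.005,0],"roll": -10,"claw": 0.045},{"delta_pos": [-0.011,-0.005,0],"roll": -20,"claw": 0.045},{"delta_pos": [-0.011,-0.005,0],"roll": -30,"claw": 0.045},{"delta_pos": [-0.011,-0.005,0],"roll": -40,"claw": 0.045},{"delta_pos": [-0.011,-0.005,0],"roll": -50,"claw": 0.045},{"delta_pos": [-0.011,-0.005,0],"roll": -58.7,"claw": 0.045},{"delta_pos": [-0.011,-0.005,0.03],"roll": -58.7,"claw": 0.045},{"delta_pos": [-0.011,-0.005,0.06],"roll": -58.7,"claw": 0.045},{"delta_pos": [-0.011,-0.005,0.09],"roll": -58.7,"claw": 0.045},{"delta_pos": [-0.011,-0.005,0.09],"roll": -58.7,"claw": 0.045},{"delta_pos": [-0.011,-0.005,0.09],"roll": -58.7,"claw": 0.045}]'

```text
clock: 3.42
tcp_pos: [593.9, -81.6, 125.8]
eef_rot: [0.001, -0.324, 0.946, -0.0]
contact_force: [-0.8, -0.6, 0.2]
opening: 0.496
grip_force: 0.0
```

Run:
```python
from h import *
np.set_printoptions(precision=3,suppress=True)
for k in range(5): r.camera("wrist")
i=r.camera_info("wrist"); im=r.camera("wrist"); st=r.get_state(); print(st["clock"],st["tcp_pos"],st["eef_rot"])
np.save("wi.npy",i,allow_pickle=True)
b=cv2.cvtColor(im,cv2.COLOR_RGB2BGR);cv2.imwrite("pics/w3.png",b)
```

```text
3.725 [593.848 -82.197 125.426] [ 0.001 -0.323  0.946 -0.   ]
```

View pics/w3.png

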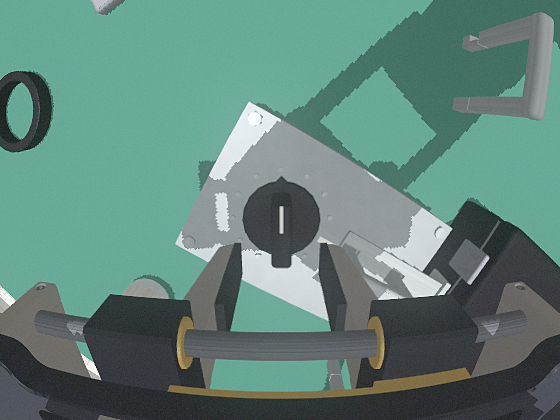

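The bar is aligned with the tool and centred between the fingers (bar at 282, finger middle at 284), with the nib at the top at (281,178). I'll descend and grip.

Request:
move_arm --plan '[{"delta_pos": [0,0,0.03],"roll": 0,"claw": 0.045},{"delta_pos": [0,0,0.055],"roll": 0,"claw": 0.045},{"delta_pos": [0,0,0.055],"roll": 0,"claw": 0.045},{"delta_pos": [0,0,0.055],"roll": 0,"claw": 0.01},{"delta_pos": [0,0,0.055],"roll": 0,"claw": 0.01},{"delta_pos": [0,0,0.055],"roll": 0,"claw": 0.01},{"delta_pos": [0,0,0.055],"roll": 0,"claw": 0.01},{"delta_pos": [0,0,0.055],"roll": 0,"claw": 0.01},{"delta_pos": [0,0,0.055],"roll": 0,"claw": 0.01}]' --grip_force 30

```text
clock: 4.85
tcp_pos: [593.6, -81.9, 70.3]
eef_rot: [0.0, -0.323, 0.946, 0.0]
contact_force: [-2.8, 1.7, 6.8]
opening: 0.152
grip_force: 30.0
```

Request:
move_arm --plan '[{"delta_pos": [0,0,0],"roll": 6,"claw": 0.01},{"delta_pos": [0,0,0],"roll": 12,"claw": 0.01},{"delta_pos": [0,0,0],"roll": 18,"claw": 0.01},{"delta_pos": [0,0,0],"roll": 24,"claw": 0.01},{"delta_pos": [0,0,0],"roll": 30,"claw": 0.01},{"delta_pos": [0,0,0],"roll": 36,"claw": 0.01},{"delta_pos": [0,0,0],"roll": 42,"claw": 0.01},{"delta_pos": [0,0,0],"roll": 48,"claw": 0.01},{"delta_pos": [0,0,0],"roll": 54,"claw": 0.01},{"delta_pos": [0,0,0],"roll": 60,"claw": 0.01},{"delta_pos": [0,0,0],"roll": 60,"claw": 0.01}]'

```text
clock: 6.22
tcp_pos: [593.8, -83.4, 70.3]
eef_rot: [0.001, 0.193, 0.981, -0.001]
contact_force: [-1.4, -5.1, 5.1]
opening: 0.152
grip_force: 30.0
```

Request:
move_arm --plan '[{"delta_pos": [0,0,0],"roll": 6,"claw": 0.01},{"delta_pos": [0,0,0],"roll": 12,"claw": 0.01},{"delta_pos": [0,0,0],"roll": 18,"claw": 0.01},{"delta_pos": [0,0,0],"roll": 24,"claw": 0.01},{"delta_pos": [0,0,0],"roll": 30,"claw": 0.01},{"delta_pos": [0,0,0],"roll": 36,"claw": 0.01},{"delta_pos": [0,0,0],"roll": 42,"claw": 0.01},{"delta_pos": [0,0,0],"roll": 48,"claw": 0.01},{"delta_pos": [0,0,0],"roll": 54,"claw": 0.01},{"delta_pos": [0,0,0],"roll": 60,"claw": 0.01},{"delta_pos": [0,0,0],"roll": 60,"claw": 0.01},{"delta_pos": [0,0,0],"roll": 60,"claw": 0.01}]'

```text
clock: 7.72
tcp_pos: [592.6, -84.3, 70.3]
eef_rot: [0.0, 0.657, 0.753, -0.002]
contact_force: [-6.4, -10.5, 8.9]
opening: 0.151
grip_force: 30.0
```

Request:
move_arm --plan '[{"delta_pos": [0,0,0],"roll": 0,"claw": 0.045},{"delta_pos": [0,0,0],"roll": 0,"claw": 0.045},{"delta_pos": [0,0,0],"roll": 0,"claw": 0.045},{"delta_pos": [0,0,0],"roll": 0,"claw": 0.045},{"delta_pos": [0,0,-0.04],"roll": 0,"claw": 0.045},{"delta_pos": [0,0,-0.08],"roll": 0,"claw": 0.045},{"delta_pos": [0,0,-0.12],"roll": 0,"claw": 0.045},{"delta_pos": [0,0,-0.12],"roll": 0,"claw": 0.045},{"delta_pos": [0,0,-0.12],"roll": 0,"claw": 0.045}]'

```text
clock: 8.85
tcp_pos: [593.0, -82.0, 189.0]
eef_rot: [-0.0, 0.658, 0.753, -0.0]
contact_force: [-0.6, -0.4, -0.6]
opening: 0.495
grip_force: 0.0
```

Run:
```python
from h import *
np.set_printoptions(precision=3,suppress=True)
for k in range(4): r.camera("wrist")
i=r.camera_info("wrist"); im=r.camera("wrist"); st=r.get_state(); print(st["clock"],st["tcp_pos"],st["eef_rot"])
np.save("wi.npy",i,allow_pickle=True)
b=cv2.cvtColor(im,cv2.COLOR_RGB2BGR);cv2.imwrite("pics/w4.png",b)
```

```text
9.1 [592.82  -82.074 188.425] [-0.001  0.658  0.753 -0.001]
```

View pics/w4.png

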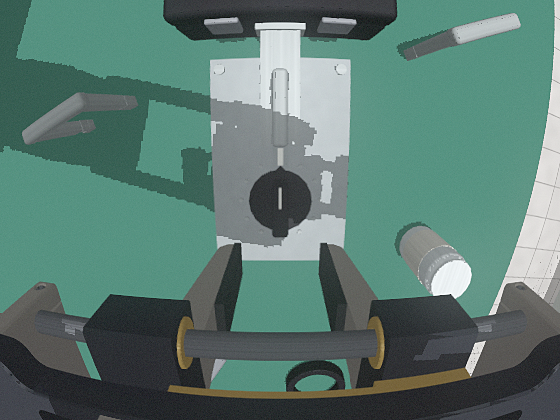

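The pointer nib at (280,168) faces the rib at (281,157), so the dial is in the open notch. The crown's top runs from about (280,70) to (280,147).

Run:
```python
from h import *
np.set_printoptions(precision=1,suppress=True)
i=np.load("wi.npy",allow_pickle=True).item()
P=lambda u,v,z: plane("wrist",u,v,z,i)
a,b,d,n=P(280,70,107),P(280,145,107),P(280,202,63),P(280,169,61)
X=np.array([-.134,.991,0]);Y=np.array([.991,.134,0])
t=np.array([592.8,-82.1,0])
c=(a+b)/2
print(a,b,np.linalg.norm(a-b),c,d,n,"tool shift",(c-t)@X,(c-t)@Y,"nib off",(n-d)@X,(n-d)@Y)
```

```text
[577.9  33.4 107. ] [585.8 -24.4 107. ] 58.26364790177622 [581.9   4.5 107. ] [593.5 -82.   63. ] [589.3 -51.1  61. ] tool shift 87.26856555005277 0.7801047045731342 nib off 31.213626127052034 -0.03285033431391109
```

Request:
move_arm --plan '[{"delta_pos": [0.045,0.001,0],"roll": 0,"claw": 0.045},{"delta_pos": [0.087,0.001,0.01],"roll": 0,"claw": 0.045},{"delta_pos": [0.087,0.001,0.04],"roll": 0,"claw": 0.045},{"delta_pos": [0.087,0.001,0.075],"roll": 0,"claw": 0.045},{"delta_pos": [0.087,0.001,0.106],"roll": 0,"claw": 0.045},{"delta_pos": [0.087,0.001,0.106],"roll": 0,"claw": 0.045},{"delta_pos": [0.087,0.001,0.106],"roll": 0,"claw": 0.005},{"delta_pos": [0.087,0.001,0.106],"roll": 0,"claw": 0.005},{"delta_pos": [0.087,0.001,0.106],"roll": 0,"claw": 0.005},{"delta_pos": [0.087,0.001,0.106],"roll": 0,"claw": 0.005},{"delta_pos": [0.087,0.001,0.106],"roll": 0,"claw": 0.005},{"delta_pos": [0.087,0.001,0.106],"roll": 0,"claw": 0.005}]' --grip_force 40

```text
clock: 10.6
tcp_pos: [582.9, 4.1, 84.4]
eef_rot: [0.0, 0.658, 0.753, 0.0]
contact_force: [-2.5, -1.0, 6.1]
opening: 0.128
grip_force: 40.0
```

Gripped (opening 0.128 is about 11.8 mm). Next I'll lift slowly.

Request:
move_arm --plan '[{"delta_pos": [0,0,-0.008],"roll": 0,"claw": 0.005},{"delta_pos": [0,0,-0.016],"roll": 0,"claw": 0.005},{"delta_pos": [0,0,-0.024],"roll": 0,"claw": 0.005},{"delta_pos": [0,0,-0.032],"roll": 0,"claw": 0.005},{"delta_pos": [0,0,-0.042],"roll": 0,"claw": 0.005},{"delta_pos": [0,0,-0.055],"roll": 0,"claw": 0.005},{"delta_pos": [0,0,-0.07],"roll": 0,"claw": 0.005},{"delta_pos": [0,0,-0.09],"roll": 0,"claw": 0.005},{"delta_pos": [0,0,-0.12],"roll": 0,"claw": 0.005},{"delta_pos": [0,0,-0.12],"roll": 0,"claw": 0.005},{"delta_pos": [0,0,-0.12],"roll": 0,"claw": 0.005}]'

```text
clock: 11.98
tcp_pos: [582.3, 4.2, 203.1]
eef_rot: [-0.0, 0.658, 0.753, -0.0]
contact_force: [-0.4, -0.0, -1.7]
opening: 0.127
grip_force: 40.0
```

Request:
move_arm --plan '[{"delta_pos": [-0.02,-0.008,0],"roll": 0,"claw": 0.005},{"delta_pos": [-0.06,-0.025,0],"roll": 0,"claw": 0.005},{"delta_pos": [-0.1,-0.042,0],"roll": 0,"claw": 0.005},{"delta_pos": [-0.14,-0.058,0],"roll": 0,"claw": 0.005},{"delta_pos": [-0.18,-0.075,0],"roll": 0,"claw": 0.005},{"delta_pos": [-0.22,-0.091,0],"roll": 0,"claw": 0.005},{"delta_pos": [-0.26,-0.108,0],"roll": 0,"claw": 0.005},{"delta_pos": [-0.3,-0.125,0],"roll": 0,"claw": 0.005},{"delta_pos": [-0.33,-0.138,0],"roll": 0,"claw": 0.005},{"delta_pos": [-0.35,-0.146,0],"roll": 0,"claw": 0.005},{"delta_pos": [-0.355,-0.148,0],"roll": 0,"claw": 0.005},{"delta_pos": [-0.355,-0.148,0],"roll": 0,"claw": 0.005}]'

```text
clock: 13.48
tcp_pos: [483.7, -367.1, 203.2]
eef_rot: [-0.0, 0.658, 0.753, 0.0]
contact_force: [-0.2, 0.0, -1.5]
opening: 0.124
grip_force: 40.0
```

Run:
```python
from h import *
np.set_printoptions(precision=3,suppress=True)
for k in range(4): r.camera("wrist")
st=r.get_state(); print(st["clock"],st["tcp_pos"],st["eef_rot"],st["contact_force"])
ims=[cv2.cvtColor(r.camera(n),cv2.COLOR_RGB2BGR) for n in ("scene","side")]
for n,z in (("scene",0),("side",1)):  # reader outline from the start pictures
    b=cv2.imread(f"pics/{n}0.png"); hsv=cv2.cvtColor(b,cv2.COLOR_BGR2HSV)
    m=(cv2.inRange(hsv,(0,0,0),(179,255,70)))
    p=np.array({"scene":(256,162),"side":(328,338)}[n]); k=np.zeros_like(m); w=22 if z==0 else 30
    k[p[1]-w:p[1]+w,p[0]-w:p[0]+w]=m[p[1]-w:p[1]+w,p[0]-w:p[0]+w]
    # outer black ring
    cs=max(cv2.findContours(k,cv2.RETR_EXTERNAL,cv2.CHAIN_APPROX_NONE)[0],key=cv2.contourArea)
    e=cv2.fitEllipse(cs); print(n,e,plane(n,*e[0],18))
cr=[im[y-70:y+80,x-90:x+60] for im,(x,y) in zip(ims,((270,160),(340,320)))]
cv2.imwrite("pics/f.png",cv2.resize(np.hstack(cr),(800,400),interpolation=cv2.INTER_CUBIC))
```

```text
13.675 [ 484.204 -366.583  203.623] [-0.     0.657  0.754  0.   ] [ 0.287  0.784 -1.626]
scene ((255.1162109375, 160.4712371826172), (5.737264633178711, 10.260635375976562), 92.17435455322266) [ 483.868 -370.298   18.   ]
side ((328.2348937988281, 336.1683044433594), (26.28670310974121, 32.79957580566406), 106.72256469726562) [ 484.522 -367.211   18.   ]
```

View pics/f.png

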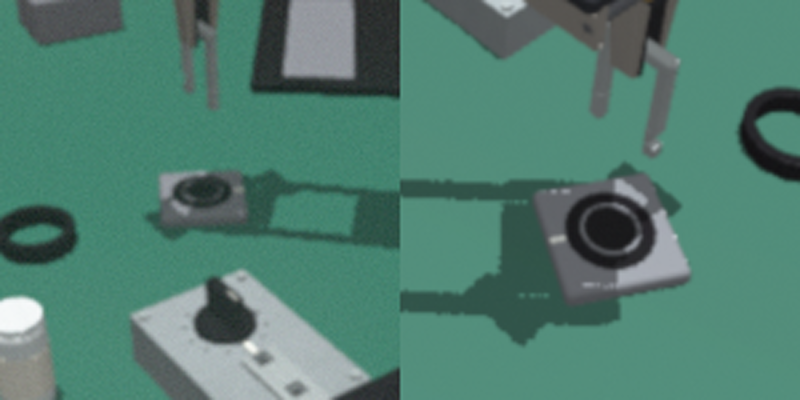

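The shackle hangs upright above the pad with its legs down, and the dial stays at the rib. The pad centre is at about (484,-369), against the tool at (484,-367). I'll lower it 85 mm.

Request:
move_arm --plan '[{"delta_pos": [-0.001,0,0.015],"roll": 0,"claw": 0.005},{"delta_pos": [-0.002,0,0.035],"roll": 0,"claw": 0.005},{"delta_pos": [-0.002,0,0.055],"roll": 0,"claw": 0.005},{"delta_pos": [-0.002,0,0.07],"roll": 0,"claw": 0.005},{"delta_pos": [-0.002,0,0.08],"roll": 0,"claw": 0.005},{"delta_pos": [-0.002,0,0.085],"roll": 0,"claw": 0.005},{"delta_pos": [-0.002,0,0.085],"roll": 0,"claw": 0.005},{"delta_pos": [-0.002,0,0.085],"roll": 0,"claw": 0.005},{"delta_pos": [-0.002,0,0.085],"roll": 0,"claw": 0.005},{"delta_pos": [-0.002,0,0.085],"roll": 0,"claw": 0.005}]'

```text
clock: 15.02
tcp_pos: [484.3, -369.6, 118.9]
eef_rot: [0.0, 0.658, 0.753, 0.0]
contact_force: [-0.5, 0.2, -2.1]
opening: 0.122
grip_force: 40.0
```

Run:
```python
from h import *
im=[cv2.cvtColor(r.camera(n),cv2.COLOR_RGB2BGR) for n in ("scene","side")]
st=r.get_state(); print(st["tcp_pos"],st["contact_force"],st["opening"])
T=st["tcp_pos"]
for n in("scene","side"): print(n,[proj(n,T+[-.134*s,.991*s,-69.4]).round(1) for s in(-25,25)])
cr=[m[y-70:y+80,x-90:x+60] for m,(x,y) in zip(im,((270,160),(340,320)))]
cv2.imwrite("pics/g.png",cv2.resize(np.hstack(cr),(800,400),interpolation=cv2.INTER_CUBIC))
```

```text
[ 484.19022742 -369.54280105  118.786154  ] [ 0.96954102  0.41806238 -0.96055351] 0.1266567792725291
scene [array([250.6, 148.6]), array([259.2, 155.3])]
side [array([339.7, 335.2]), array([321.3, 320.2])]
```

View pics/g.png

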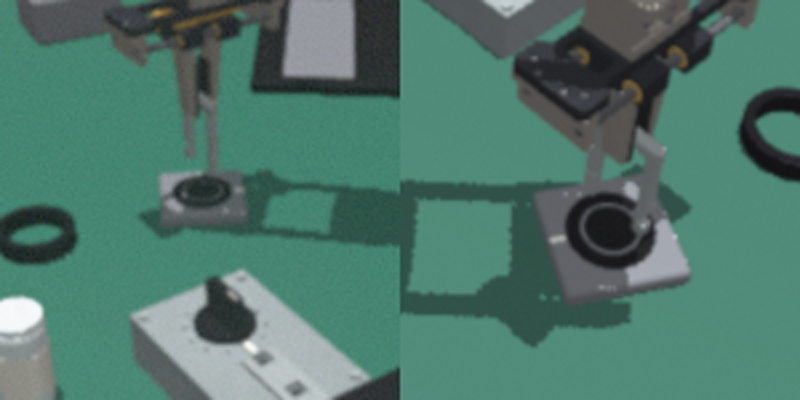

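Both feet appear where I predicted: scene (251,148) and (259,156), at about 31 mm above the pad. I'll hand the job in.

```bash
python3 -c "
from workcell import r
print(r.finish_job())"
```

```text
the job is handed in; nothing more can be done
None
```

I turned the dial clockwise into the open notch, pulled the shackle straight up out of the lock and handed the job in with it held legs-down about 31 mm above the pad's middle; the system gave no verdict, but the last pictures showed the feet clear of the pad and the dial still at the rib.

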